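# Hold the receiver coil over the transmitter

## Task

On the wireless-power trainer, take the orange guard off the transmitter coil and hang it by its steel handle on the two prongs of the hook stand, and let it hang free. Then pick up the receiver coil by its black handle, carry it over the bench supply and hold it level above the transmitter coil, centred, long sides parallel, with an air gap of about 10 mm; finish while holding it there, still. The receiver must never touch the transmitter module, nothing may bump the bench supply, and the rest of the bench stays where it is.

Things in the scene. Friction and masses are not known exactly. Their poses are not given: they have to be found in the camera images.
- console: Trainer console, fixed: grey case with a flat white perforated deck, 220 (x) x 300 (y) x 60 mm high. Origin: centre of its underside, on the table; the deck is 60 mm above.
- txcoil: Transmitter module, fixed on the deck: black plate 88 (x) x 128 (y) x 5 mm thick carrying an upright rectangular copper coil with a dark core, 46 (x) x 76 (y) mm, whose top is 19 mm above the deck. Under the guard at first. It may be on the left or right half of the deck. Origin: centre of the underside of the plate.
- tx_top (a point): Centre of the top face of the transmitter coil; axes are the module's: y along the coil's long side, z up.
- driver: Neighbour on the other half of the deck, fixed: blue plate 90 (x) x 50 (y) mm with an aluminium heat sink, 29 mm high in all. Origin: centre of its underside.
- guard: Guard, loose, about 130 g: orange box without a bottom, 80 (x) x 120 (y) x 48 mm high, walls 3 mm, standing on the plate of the transmitter module over the coil, with a steel bail handle on top. Origin: centre of its lower edge plane. To clear the coil it must rise 16 mm.
- guard_bar (a point): Middle of the handle's level bar: 10 mm round, along the guard's y, 108 mm above the guard's lower edge. A flat-sided black grip 16 (x) x 26 (y) x 24 (z) mm is moulded round it here. The handle's two uprights, 10 mm thick, stand at y = -52 and +52 mm; orange top to bar is 55 mm clear. Gripped weakly and moved abruptly the guard may swing about the bar.
- hookstand: Hook stand, fixed: dark foot plate 12 mm thick, aluminium post, two level parallel steel prongs 8 mm thick, at y = -31 and +31 mm, centre line 190 mm above the table. The prongs point along the stand's -x (roughly to the robot), open end first; seen from above they lie between x = -20 and +70 mm, and their ends rise to red tips at x = -30 mm, 210 mm above the table at the top. The post and crosspiece begin at x = +70 mm. Origin: on the table under the hanging place.
- hook_seat (a point): Hanging place: where the middle of the handle bar is when it rests well on both prongs, 199 mm above the table. Axes are the stand's: x from the prong tips to the post, z up. The bar goes on from the tip side, above the tips and with the orange box below the prongs, its bar parallel to the stand's y, then down.
- receiver: Receiver coil, loose, about 120 g: flat white and copper rectangular coil 46 (x) x 76 (y) x 12 mm with an upright black handle, 74 mm high in all. Stands on the table on the right. Origin: centre of its underside.
- rx_grip (a point): Point on the axis of the black handle, 45 mm above the receiver's underside. The handle is 16 mm thick in the receiver's x and 24 mm wide in its y, from 12 to 74 mm above the underside.
- rx_face (a point): Centre of the receiver's flat underside; axes are the receiver's: y along its long side, z up. Either end may face either way.
- supply: Bench supply, fixed: grey box 200 (x) x 90 (y) x 100 mm high, between the receiver and the console. Origin: centre of its underside.
- multimeter: Red and black hand multimeter lying flat, 85 (x) x 170 (y) x 46 mm, to be left alone.
- screwdriver: Screwdriver with yellow handle, 190 mm long, lying near the robot, to be left alone.
- partsbin: Blue two-part parts bin, 110 x 90 x 45 mm, to be left alone.
- spool: Green spool, 56 mm in diameter and 40 mm high, to be left alone.
- adapter: Black power adapter, 50 x 100 x 32 mm, to be left alone.
Things that resemble listed ones, but are neither listed nor needed, are in the scene too. Several things have the shape of the guard; the one meant has the colours described above.

How it is judged:
On the way:
1. the guard hangs by its handle on the prongs, let go (distance between guard_bar and hook_seat below 0.045 m and contact force between guard and hookstand above 0.4 N and contact force between guard and the arm below 0.1 N and contact force between guard and the fingers below 0.1 N and angle between guard_bar's own z axis and vertical below 0.3 rad and x of guard_bar in the frame of hook_seat above -0.028 m and linear speed of guard below 0.05 m/s), for 0.3 s.
At the end, for the whole second after the job is handed in: Guard hangs still and upright on the prongs by its handle, bar within 45 mm of the hanging place, untouched by the robot. Receiver gripped and still, touching nothing else: underside 4-18 mm above the coil top, centres within 8 mm, long sides parallel within 0.14 rad, level within 0.1 rad (all of step 1 and horizontal distance between rx_face and tx_top below 0.008 m and z of rx_face in the frame of tx_top between 0.004 and 0.018 m and angle between the y axis of rx_face and the y axis of tx_top, either way round below 0.14 rad and angle between rx_face's own z axis and vertical below 0.1 rad and contact force between receiver and the fingers above 1 N and linear speed of receiver below 0.02 m/s and contact force between receiver and txcoil below 0.1 N and contact force between receiver and driver below 0.1 N and contact force between receiver and console below 0.1 N and contact force between receiver and guard below 0.1 N); the arm keeps its last pose, push and grip.
It fails at once if the receiver touches the transmitter module (contact force between receiver and txcoil above 0.3 N).
It fails at once if the bench supply is bumped by the robot, guard or receiver (contact force between any of the arm, the fingers, guard, receiver and supply above 2 N).
It fails at once if a bystander is shifted by more than 25 mm (distance of any of multimeter, screwdriver, partsbin, spool, adapter from where it was at the start of the episode above 0.025 m).
It also fails if it takes over 58 s, if anything falls off the work surface, if the arm or the gripper's body presses on something with over 40 N, if the wrist force passes 120 N, or if a joint passes its speed limit or range.

## Robot

A 6-joint arm with a two-finger parallel gripper is mounted at the origin on the work surface. World frame = base frame: x ahead of the robot, y to its left, z up, the work surface at z = 0. Lengths are in m, angles in rad, forces in N, time in s.
With the tool pointing down it reaches from about 0.275 to 0.875 m from the base axis. Payload 12.5 kg.
Tool frame: the origin (TCP) lies on the centre line of the jaws, within the pads' length; the fingertips stand r.finger_overhang ahead of it and the grasp point (between the pads) lies 3 mm ahead of it (r.finger_overhang is the distance from the TCP to the fingertips, in m); z points along the fingers, y is the line along which they close (so a half turn about z gives the same grasp; the last joint's range is limited). The gripper opens to 85 mm and grips with 20 to 120 N. Pads are 22 mm wide; open, the fingers measure 114 mm over their backs; the gripper's body (76 mm by 85 mm) begins 54 mm behind the grasp point. The pads swing forward as they close: fully open they stand 13 mm farther back than shut.
Start: joints at [-0.085, 0.351, 1.652, -0, 1.139, -0.085], TCP at [0.55, 0, 0.253] pointing down, gripper open.
Joint ranges: [-2.75, 2.75], [-0.79, 2.1], [0.01, 2.65], [-1.57, 4.71], [0.07, 3.14], [-2.87, 2.87]. Speed limits (rad/s): [2.22, 2.22, 2.79, 3.14, 3.14, 3.14].

## Interface

Orientations are given as a unit quaternion [x, y, z, w].
In Python, from cell import r, optics gives the robot as it stands. The module is installed in compiled form; this text tells all that it offers. Calls block until the motion is done:
- r.move_to(position, orientation): joint-space move of the TCP to a pose.
- r.move_linear(position, rot=None, vel=0.15): straight line of the TCP; rot=None keeps the orientation; vel is the mean speed in m/s.
- r.set_joints(angles): joint-space move.
- r.set_gripper(opening, squeeze=None): opening from 0.0 (shut) to 1.0 (fully open); squeeze is the grip in N (None keeps the last); returns when the fingers have stopped.
- r.sleep(seconds).
- r.inverse_kinematics(position, orientation): joint angles nearest the present ones, or None.
- optics.get_image(name): name is "scene" or "side" or "wrist"; returns a dict with "pixels" (400x640x3 uint8, red, green, blue), "depth" (400x640 float32, m along the optical axis (not along the pixel's ray), 0 where there is no reading), "fx", "fy", "cx", "cy" (pixels), "camera_from_world" (4x4, takes a point from world to camera coordinates); the wrist camera has in their place "mount" (4x4, takes a point from camera to tool coordinates, whose origin is the TCP and whose axes are the flange's). Camera axes: x right, y down, z forward; pixel columns grow to the right and rows downward; lengths in m; the calibration is good to about 2 mm. A picture is of the moment at which its call begins: read the wrist's pose just before it.
A pose or a line that the arm cannot do raises r.PlanningError and nothing moves.
- r.hand_in(): hands the job in; it is judged then, once.
Readings, each from a call of its own:
- r.current_t(): time.
- r.current_q(): joint angles.
- r.current_qvel(): joint speeds.
- r.current_effort(): joint torques, N m.
- r.current_tool_pos(): TCP position.
- r.current_ee_rot(): TCP orientation.
- r.current_contact_force(): force on the tool from outside, world axes, zero at the start.
- r.current_torque(): the same for the moment, N m.
- r.current_opening(): opening from 0.0 (shut) to 1.0 (fully open).
- r.current_finger_force(): force on a finger pad.
Only numpy, scipy, OpenCV 4.12 (cv2) and the standard library are available. Lean on these libraries where they do the work, as an engineer would, in place of code of your own. Each camera call takes 0.05 s, during which the arm holds its last target. There are 200 camera calls.

## Working session

There is one attempt and no reset: what is moved stays moved. The work goes in short steps, each a Python script; the robot and the scene stay as the last script left them, time stands still between calls to the robot, and variables do not carry over. Pictures are saved under pics/ and viewed, at most 10 in all, crops included, and the job is handed in when it is done.

```bash
mkdir -p pics; cat > h.py <<'E'
import numpy as np, cv2
from scipy.spatial.transform import Rotation as R
from cell import r, optics
def cloud(name):
    if name=="wrist":
        p=np.array(r.current_tool_pos()); q=r.current_ee_rot()
    im=optics.get_image(name)
    d=im["depth"]; v,u=np.indices(d.shape)
    c=np.stack([(u-im["cx"])/im["fx"]*d,(v-im["cy"])/im["fy"]*d,d],-1)
    if name=="wrist":
        M=np.array(im["mount"]); T=np.eye(4); T[:3,:3]=R.from_quat(q).as_matrix(); T[:3,3]=p; W=T@M
    else: W=np.linalg.inv(np.array(im["camera_from_world"]))
    w=c@W[:3,:3].T+W[:3,3]; w[d==0]=np.nan
    return im["pixels"],w,im,W
def down(yaw):  # tool pointing down, closing axis (y) at angle: tool x along yaw
    x=np.array([np.cos(yaw),np.sin(yaw),0]); z=np.array([0,0,-1.]); y=np.cross(z,x)
    return R.from_matrix(np.stack([x,y,z],1)).as_quat()
def save(n,px): cv2.imwrite("pics/"+n,cv2.cvtColor(px,cv2.COLOR_RGB2BGR))
E
python3 - <<'E'
from h import *
for n in("scene","side"):
    px,w,im,W=cloud(n); save(n+".png",px); np.savez(n+".npz",px=px,w=w); print(n,W[:3,3].round(3),W[:3,2].round(2))
print(r.current_ee_rot(),r.finger_overhang,r.current_t(),R.from_quat(r.current_ee_rot()).as_matrix().round(2))
print(optics.get_image("wrist")["mount"])
E
```

```text
scene [ 1.114 -0.488  0.878] [-0.6   0.41 -0.69]
side [0.301 1.014 1.195] [ 0.11 -0.69 -0.71]
[ 7.07099823e-01  7.07113531e-01 -3.43375014e-04 -4.20750986e-04] 0.022 0.1 [[-0.  1. -0.]
 [ 1.  0.  0.]
 [ 0. -0. -1.]]
[[-5.01012460e-04 -9.59112859e-01 -2.83023450e-01  7.30577624e-02]
 [ 9.99999638e-01 -2.85986968e-04 -8.01059064e-04 -1.95193272e-04]
 [ 6.87365031e-04 -2.83023749e-01  9.59112655e-01 -1.19845216e-01]
 [ 0.00000000e+00  0.00000000e+00  0.00000000e+00  1.00000000e+00]]
```

View pics/scene.png

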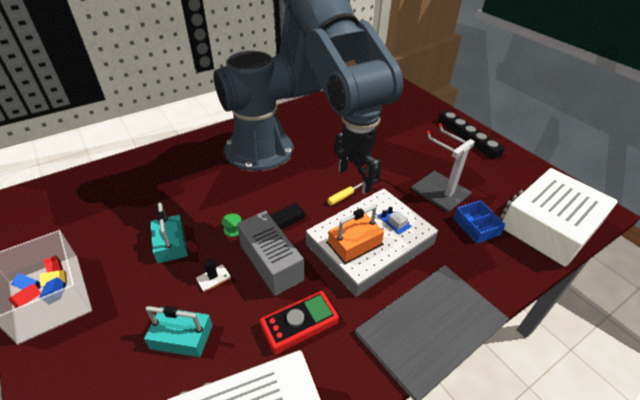

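View pics/side.png

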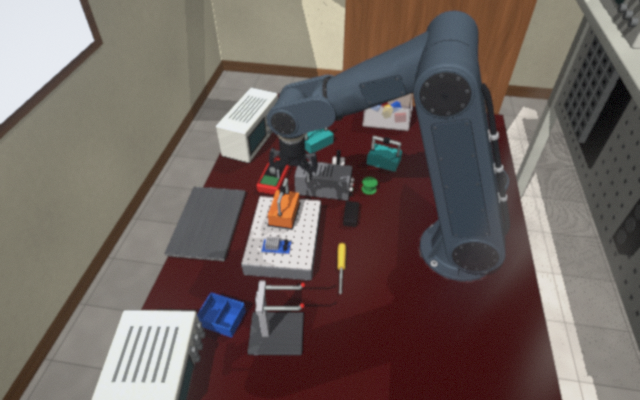

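Scene: the orange guard is at (357,238). Teal boxes of the same shape at (168,238) and (178,330) are lookalikes, ruled out by colour. The receiver (white with black handle) is at (213,277) and the hook stand, with red tips, at (430,135)–(455,180). The supply is at (270,250), the driver (blue) at (396,220). The side view shows the guard at (285,210) and the prong tips at (303,287) and (303,308).

```bash
python3 - <<'E'
from h import *
D={n:np.load(n+".npz") for n in("scene","side")}
def rect(P,tag):
    P=P[np.isfinite(P).all(1)]
    if len(P)<5: print(tag,len(P));return
    b=cv2.minAreaRect(P[:,:2].astype(np.float32)*1000)
    print(tag,len(P),"med",np.median(P,0).round(3),"rect",np.round(b[0]),np.round(b[1]),round(b[2],1),"z",np.percentile(P[:,2],[5,50,95]).round(3))
for n,d in D.items():
    px,w=d["px"],d["w"]; hsv=cv2.cvtColor(px,cv2.COLOR_RGB2HSV); h,s,v=[hsv[...,i].astype(int) for i in range(3)]
    z=w[...,2]
    on=(h>6)&(h<16)&(s>150)&(v>120)
    rect(w[on],n+" orange all"); rect(w[on&(abs(z-.113)<.004)],n+" orange top")
    g=np.nanmedian(w[on],0)
    near=np.hypot(w[...,0]-g[0],w[...,1]-g[1])<.09
    rect(w[near&(z>.16)&(z<.182)&(s<110)],n+" bar")
    red=((h<6)|(h>174))&(s>140)&(v>120)&(z>.18)&(z<.22); rect(w[red],n+" tips")
    nc,l=cv2.connectedComponents(red.astype(np.uint8))
    for i in range(1,nc): 
        if (l==i).sum()>4: rect(w[l==i],"  tip")
    hs=(z>.17)&(z<.25)&(w[...,1]>.1)&(w[...,1]<.6)&(w[...,0]>.2)&(w[...,0]<.75)&(s<90); rect(w[hs],n+" prong")
    rect(w[(abs(z-.012)<.003)&(s<90)&(w[...,1]>.15)&(w[...,1]<.5)&(w[...,0]>.3)&(w[...,0]<.75)],n+" foot")
    rect(w[(abs(z-.06)<.003)&(s<60)&(v>120)&(abs(w[...,0]-g[0])<.25)&(abs(w[...,1]-g[1])<.25)],n+" deck")
    rect(w[(abs(z-.1)<.004)&(s<80)&(w[...,1]<-.03)&(w[...,1]>-.35)&(w[...,0]>.3)&(w[...,0]<.8)],n+" supply")
    blue=(h>100)&(h<125)&(s>120)&near; rect(w[blue|((h>100)&(h<125)&(s>120)&(z>.055)&(z<.1))],n+" driver")
    if n=="scene":
        print(w[277,213],w[268,212]); 
        c=w[280,213]; m=np.hypot(w[...,0]-c[0],w[...,1]-c[1])<.07
        rect(w[m&(z>.006)&(z<.018)],"rx coil"); rect(w[m&(z>.02)&(z<.085)],"rx handle"); rect(w[m&(z>.068)&(z<.085)],"rx handle top")
E
```

```text
scene orange all 1542 med [ 0.61  -0.023  0.112] rect [ 491. -300.] [879. 390.] 82.1 z [0.069 0.112 0.115]
scene orange top 934 med [ 0.6   -0.015  0.113] rect [594. -14.] [119.  80.] 89.8 z [0.111 0.113 0.115]
scene bar 176 med [ 0.596 -0.023  0.176] rect [593. -13.] [113.  17.] 87.7 z [0.165 0.176 0.181]
scene tips 15 med [0.451 0.358 0.206] rect [451. 385.] [ 7. 72.] 7.8 z [0.203 0.206 0.21 ]
  tip 7 med [0.447 0.414 0.206] rect [447. 416.] [8. 5.] 67.4 z [0.203 0.206 0.21 ]
  tip 8 med [0.457 0.354 0.207] rect [456. 355.] [7. 7.] 43.7 z [0.202 0.207 0.21 ]
scene prong 380 med [0.552 0.393 0.193] rect [511. 394.] [117.  93.] 10.6 z [0.181 0.193 0.201]
scene foot 1008 med [0.53  0.386 0.012] rect [529. 314.] [320. 317.] 88.7 z [0.01  0.012 0.015]
scene deck 3509 med [0.631 0.069 0.06 ] rect [580.  59.] [218. 299.] 3.9 z [0.058 0.06  0.062]
scene supply 2075 med [ 0.5   -0.215  0.1  ] rect [ 490. -165.] [200. 188.] 0.3 z [0.097 0.1   0.102]
scene driver 538 med [ 0.339 -0.692  0.066] rect [ 236. -453.] [1362.  573.] 37.4 z [0.056 0.066 0.097]
[ 0.46213221 -0.36592066  0.02193502] [ 
[... 672 characters left out ...]
446. 389.] [ 8. 70.] 8.6 z [0.203 0.207 0.212]
  tip 13 med [0.45  0.359 0.207] rect [450. 359.] [8. 8.] 26.8 z [0.204 0.207 0.212]
  tip 14 med [0.44  0.419 0.207] rect [442. 419.] [7. 9.] 33.9 z [0.202 0.207 0.211]
side prong 482 med [0.542 0.411 0.195] rect [507. 398.] [116.  91.] 8.9 z [0.186 0.195 0.202]
side foot 1627 med [0.519 0.406 0.012] rect [548. 328.] [412. 285.] 10.4 z [0.009 0.012 0.015]
side deck 2487 med [0.546 0.094 0.06 ] rect [527.  20.] [323. 378.] 3.7 z [0.057 0.06  0.063]
side supply 628 med [ 0.464 -0.2    0.1  ] rect [ 596. -234.] [128. 439.] 77.2 z [0.097 0.1   0.103]
side driver 167 med [0.563 0.141 0.065] rect [ 402. -295.] [1010.   89.] 67.3 z [0.058 0.065 0.072]
```

```bash
python3 - <<'E'
import cv2
s=cv2.imread("pics/scene.png")[120:320,180:500]
cv2.imwrite("pics/crop1.png",cv2.resize(s,None,fx=2.5,fy=2.5,interpolation=cv2.INTER_CUBIC))
E
```

```text
(no output)
```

View pics/crop1.png

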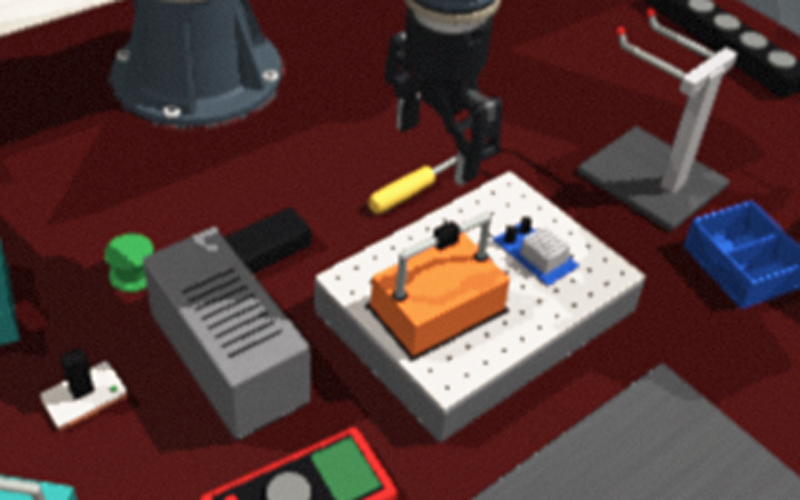

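The crop confirms the choice: an orange box with a steel bail and black grip, standing on a black plate at about crop (440,290). Next is a closer wrist look from above the guard.

```bash
cat >> h.py <<'E'
def rect(P,tag):
    P=P[np.isfinite(P).all(1)]
    if len(P)<5: print(tag,len(P));return
    (c,s,a)=cv2.minAreaRect(P[:,:2].astype(np.float32)*1000)
    if s[0]>s[1]: a=a-90   # angle of short side = x axis yaw
    a=(a+90)%180-90
    print(tag,len(P),"c",np.round(c,1),"size",np.round(sorted(s)),"yaw",round(a,1),"z",np.nanmedian(P[:,2]).round(4)); return c,a
def hsv(px):
    q=cv2.cvtColor(px,cv2.COLOR_RGB2HSV).astype(int); return q[...,0],q[...,1],q[...,2]
E
python3 - <<'E'
from h import *
r.move_to([.593,-.055,.30],down(np.pi/2))
px,w,im,W=cloud("wrist"); save("w1.png",px); h,s,v=hsv(px); z=w[...,2]
on=(h>5)&(h<17)&(s>150)&(v>100)
rect(w[on&(abs(z-.113)<.006)],"top")
near=(abs(w[...,0]-.593)<.05)&(abs(w[...,1]+.013)<.08)
rect(w[near&(z>.163)&(z<.195)],"bar")
rect(w[near&(z>.163)&(z<.195)&(v<70)],"grip")
print(r.current_t())
E
```

```text
top 10736 c [591.9 -10.9] size [ 80. 119.] yaw -1.1 z 0.1122
bar 2749 c [592.2 -10. ] size [ 16. 112.] yaw -0.7 z 0.1771
grip 864 c [592.3 -10.6] size [15. 26.] yaw -0.6 z 0.184
0.6333
```

View pics/w1.png

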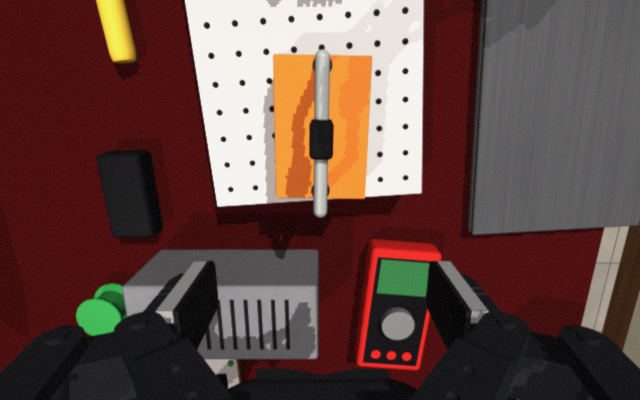

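The guard fills (275–372, 55–198) with its grip at (321,140), which agrees with the measured (0.592, −0.0105) and yaw −0.9°. Grasp and lift.

```bash
python3 - <<'E'
from h import *
q=down(np.pi/2+np.radians(-.9))
r.move_to([.592,-.0105,.25],q)
r.move_linear([.592,-.0105,.175],vel=.12)
r.set_gripper(0.0,60)
print(r.current_opening(),r.current_finger_force(),r.current_contact_force())
r.move_linear([.592,-.0105,.231],vel=.08)
print(r.current_tool_pos(),r.current_opening(),r.current_finger_force(),r.current_contact_force(),r.current_t())
px,w,im,W=cloud("scene"); h,s,v=hsv(px); z=w[...,2]
rect(w[(h>5)&(h<17)&(s>150)&(v>100)&(z>.15)&(z<.18)&(abs(w[...,1])<.1)],"guard top")
# hook stand: unoccluded refinement
px,w,im,W=cloud("side"); z=w[...,2]; h,s,v=hsv(px)
d=np.abs(w-[.5,.39,.19])
m=(d[...,0]<.08)&(d[...,1]<.06)&(d[...,2]<.025)
rect(w[m],"prongs")
f=(z>.006)&(z<.018)&(s<90)&(w[...,0]>.38)&(w[...,0]<.72)&(w[...,1]>.28)&(w[...,1]<.52); rect(w[f],"foot")
E
```

```text
0.17915201760366628 60.281721353530884 [0.24659161 0.76800107 1.26342199]
[ 0.59173533 -0.01047401  0.23053276] 0.18190336437623902 59.986658692359924 [-0.54568961  0.73149388 -1.57420143] 3.275
guard top 1185 c [591.6 -12.6] size [ 83. 122.] yaw -0.7 z 0.1679
prongs 510 c [503.2 397.4] size [ 92. 123.] yaw -81.7 z 0.1961
foot 1952 c [525.6 398.7] size [137. 151.] yaw -80.2 z 0.0118
```

```bash
cat > hang.py <<'E'
from h import *
a=np.radians(8.5); ux=np.array([np.cos(a),np.sin(a),0]); q=down(np.pi/2+a)
seat=np.array([.480,.392,0]); Z=np.array([0,0,.231])
E
python3 - <<'E'
from hang import *
pre=seat-.125*ux+Z
r.move_linear([.44,.13,.231],rot=q,vel=.15)
r.move_linear([pre[0],.27,.231],vel=.15)
r.move_linear(pre,vel=.15); r.sleep(.4)
print(r.current_tool_pos(),r.current_opening(),r.current_contact_force(),r.current_t())
px,w,im,W=cloud("side"); save("s2.png",px[200:400,150:450]); z=w[...,2]; h,s,v=hsv(px)
rect(w[(h>5)&(h<17)&(s>150)&(v>100)&(z>.15)&(z<.18)],"guard top")
E
python3 -c "
import cv2;i=cv2.imread('pics/s2.png');cv2.imwrite('pics/s2.png',cv2.resize(i,None,fx=2.5,fy=2.5))"
```

```text
[0.35643425 0.3733209  0.23108698] 0.17651412285675194 [-0.2464127   0.12720975 -0.5376773 ] 7.3833
guard top 1025 c [  29.5 -433.6] size [ 782. 1728.] yaw 1.5 z 0.1688
```

View pics/s2.png

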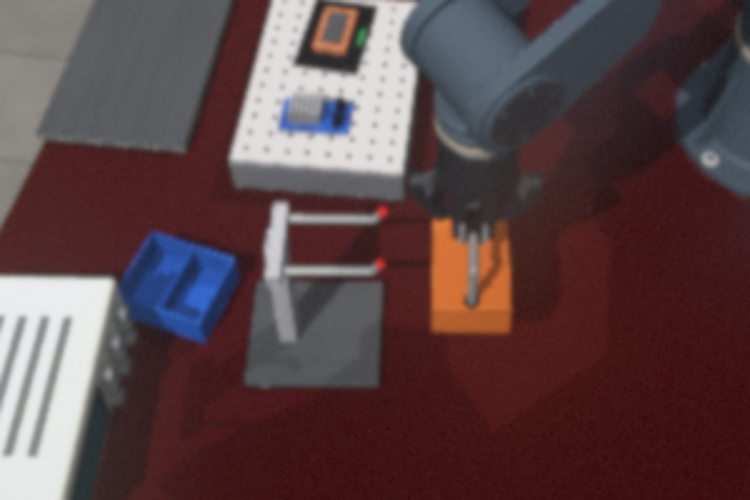

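The guard hangs upright at crop (470,275), parallel to the prongs, whose red tips are at (382,212) and (379,265). The transmitter coil is now bare. Its box top is at 0.169, under the prong bottom at 0.186, so go in.

```bash
python3 - <<'E'
from hang import *
r.move_linear(seat+.003*ux+Z,vel=.08); print(r.current_contact_force())
r.move_linear(seat+.003*ux+[0,0,.2025],vel=.05); r.sleep(.3)
print(r.current_tool_pos(),r.current_contact_force(),r.current_opening(),r.current_t())
px,w,im,W=cloud("side"); save("s3.png",cv2.resize(px[220:400,200:420],None,fx=2.5,fy=2.5))
E
```

```text
[ 0.20124425 -0.88484292 -0.48441571]
[0.48301157 0.39247313 0.20269184] [ 0.30214278  0.2581158  -0.80087879] 0.18021148186884134 10.2
```

View pics/s3.png

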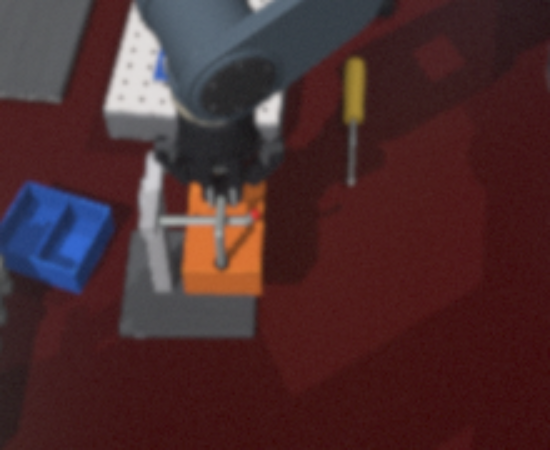

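The bar (crop x≈220) crosses the prong at (220,220), between the tip (256,215) and the post (150,215). Lower until it touches, release, then back up.

```bash
python3 - <<'E'
from hang import *
f0=r.current_contact_force()[2]
p=np.array(r.current_tool_pos())
for i in range(8):
    p[2]-=.0015; r.move_linear(p,vel=.02); r.sleep(.05)
    f=r.current_contact_force()[2]-f0
    if f>.9: break
print(p,f)
r.set_gripper(1.0); r.sleep(.2)
r.move_linear(p+[0,0,.07],vel=.12); r.sleep(.2)
print(r.current_t())
# wrist view to confirm the hang
px,w,im,W=cloud("wrist"); save("w3.png",px); z=w[...,2]; h,s,v=hsv(px)
on=(h>5)&(h<17)&(s>150)&(v>80)
rect(w[on&(abs(z-.138)<.02)],"box top")
d=np.hypot(w[...,0]-.483,w[...,1]-.392)<.03
rect(w[d&(z>.205)&(z<.22)&(v<70)],"grip top")
E
```

```text
[0.4830023  0.39246754 0.19966793] 6.961574009862039
12.6667
box top 3623 c [482.2 394.6] size [ 80. 116.] yaw 8.5 z 0.1378
grip top 1200 c [482.6 393.1] size [14. 25.] yaw 8.2 z 0.2097
```

View pics/w3.png

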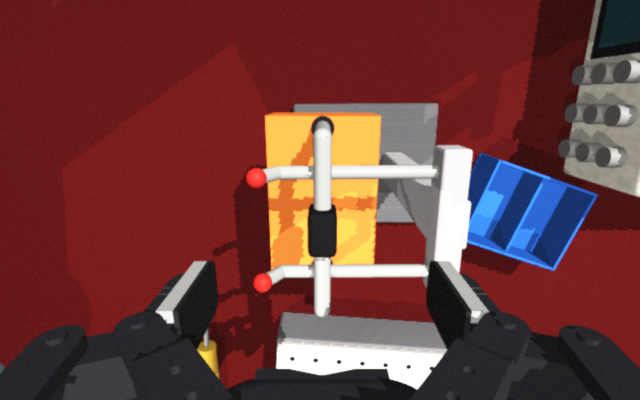

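The guard hangs on both prongs, with the bar at x≈322 between the tips (258,178)/(263,283) and the post. Next, measure the bare transmitter and then the receiver.

```bash
python3 - <<'E'
from h import *
p=np.array(r.current_tool_pos()); r.move_linear([p[0],p[1],.33],vel=.2)
r.move_to([.592,-.055,.28],down(np.pi/2))
px,w,im,W=cloud("wrist"); h,s,v=hsv(px); z=w[...,2]
near=(abs(w[...,0]-.592)<.06)&(abs(w[...,1]+.011)<.085)
rect(w[near&(z>.073)&(z<.085)],"tx coil top"); rect(w[near&(v<75)&(z>.061)&(z<.071)],"tx plate")
sup=(abs(z-.1)<.006)&(w[...,1]<-.08); rect(w[sup],"supply seen")
r.move_to([.454,-.40,.24],down(np.pi/2))
px,w,im,W=cloud("wrist"); save("w4.png",px); h,s,v=hsv(px); z=w[...,2]
near=(abs(w[...,0]-.454)<.06)&(abs(w[...,1]+.365)<.07)
rect(w[near&(z>.007)&(z<.018)],"rx coil"); rect(w[near&(z>.06)&(z<.085)],"rx handle")
print(r.current_t(),r.current_q())
E
```

```text
tx coil top 4386 c [592.2  -9.9] size [45. 76.] yaw -1.1 z 0.0774
tx plate 8194 c [591.3  -6.8] size [ 93. 138.] yaw 2.0 z 0.0641
supply seen 9028 c [ 488.1 -210.6] size [ 91. 198.] yaw -89.9 z 0.0991
rx coil 3097 c [ 452.4 -363.2] size [46. 76.] yaw 2.1 z 0.0111
rx handle 592 c [ 452.5 -363. ] size [15. 24.] yaw 0.4 z 0.0727
16.35 [-7.97262667e-01  4.63288024e-01  1.51672702e+00  1.98272491e-04
  1.16134093e+00 -7.98727524e-01]
```

View pics/w4.png

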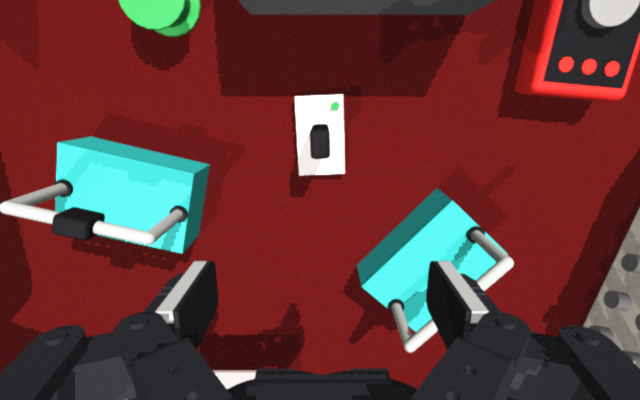

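The receiver is at (320,135), clear of the supply's front edge (row ~12) and of both teal lookalikes (130,195) and (435,270). Measured at (0.4525, −0.363). Grasp and lift.

```bash
python3 - <<'E'
from h import *
a=np.radians(2); q=down(np.pi/2+a)
r.move_to([.4525,-.363,.14],q)
r.move_linear([.4525,-.363,.050],vel=.1)
r.set_gripper(0.0,60)
print(r.current_opening(),r.current_finger_force(),r.current_contact_force())
r.move_linear([.4525,-.363,.23],vel=.12); r.sleep(.2)
print(r.current_tool_pos(),r.current_opening(),r.current_finger_force(),r.current_t())
for n in("scene","wrist"):
    px,w,im,W=cloud(n); h,s,v=hsv(px); z=w[...,2]
    near=(abs(w[...,0]-.4525)<.06)&(abs(w[...,1]+.363)<.06)
    rect(w[near&(z>.185)&(z<.2)&(s<110)],n+" rx coil top"); 
    if n=="scene": print(np.nanpercentile(z[near&(z>.15)],[1,5,50]))
    else: save("w5.png",px)
E
```

```text
0.17919822998818383 59.16932165622711 [0.22029213 0.32836821 1.59278892]
[ 0.45241541 -0.3629184   0.22963835] 0.18023468084187286 58.85923147201538 20.3917
scene rx coil top 453 c [ 453.1 -364.2] size [48. 76.] yaw 0.9 z 0.1916
[0.18719439 0.19200931 0.46829514]
wrist rx coil top 6627 c [ 451.6 -345.4] size [41. 46.] yaw -88.0 z 0.1909
```

View pics/w5.png

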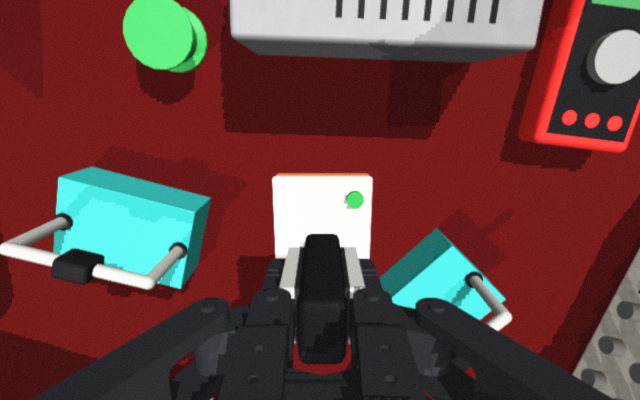

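The receiver is held level at (322,215), with its handle between the pads. Carry it over the supply with the underside at about 0.2 m and check above the coil before the last descent.

```bash
python3 - <<'E'
from h import *
q=down(np.pi/2+np.radians(-1))
r.move_linear([.4525,-.363,.25],vel=.15)
r.move_linear([.592,-.0102,.25],rot=q,vel=.15)
r.move_linear([.592,-.0102,.165],vel=.08); r.sleep(.3)
px,w,im,W=cloud("scene"); h,s,v=hsv(px); z=w[...,2]
near=(abs(w[...,0]-.592)<.06)&(abs(w[...,1]+.01)<.06)
rect(w[near&(z>.119)&(z<.134)&(s<110)],"scene rx top (expect .127)")
rect(w[near&(z>.112)&(z<.134)],"scene rx all")
print(r.current_tool_pos(),r.current_opening(),r.current_finger_force(),r.current_contact_force(),r.current_t())
save("s6.png",cv2.resize(px[150:290,280:480],None,fx=3,fy=3))
E
```

```text
scene rx top (expect .127) 334 c [592.5 -12.9] size [47. 76.] yaw -1.8 z 0.1268
scene rx all 362 c [592.7 -13.2] size [47. 77.] yaw -0.7 z 0.1266
[ 0.59204393 -0.01021777  0.16513988] 0.18101935371679362 58.86215686798096 [ 0.12568812 -0.74654033 -1.72438249] 25.0167
```

View pics/s6.png

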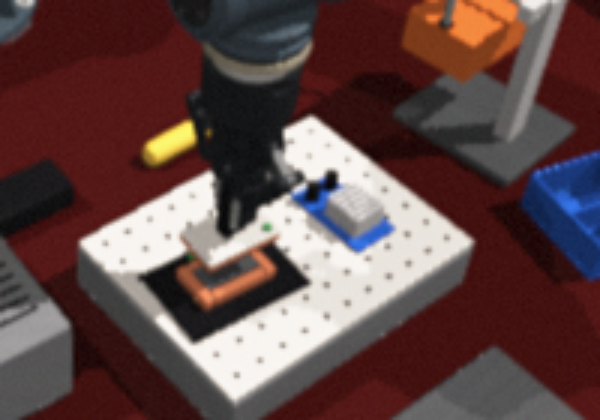

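The receiver is over the coil (230,260), parallel and centred within about 1 mm once the known scene-camera offset is allowed for. The guard still hangs at (465,35). Final descent and hand in.

```bash
python3 - <<'E'
from h import *
r.move_linear([.592,-.0104,.1400],vel=.03); r.sleep(.6)
px,w,im,W=cloud("scene"); h,s,v=hsv(px); z=w[...,2]
near=(abs(w[...,0]-.592)<.06)&(abs(w[...,1]+.01)<.06)
x=rect(w[near&(z>.095)&(z<.109)&(s<110)],"rx top (expect .102)")
px,w,im,W=cloud("side"); h,s,v=hsv(px); z=w[...,2]
rect(w[(h>5)&(h<17)&(s>150)&(v>80)&(abs(z-.138)<.01)&(abs(w[...,1]-.39)<.1)],"guard top (expect .138)")
print(r.current_tool_pos(),r.current_finger_force(),r.current_contact_force(),np.abs(r.current_qvel()).max(),r.current_t())
if x and abs(r.current_tool_pos()[2]-.14)<.002: print(r.hand_in())
E
```

```text
rx top (expect .102) 313 c [592.2 -12.4] size [48. 77.] yaw -1.1 z 0.1019
guard top (expect .138) 914 c [480.3 394.4] size [ 80. 122.] yaw 8.5 z 0.1385
[ 0.59198742 -0.01040857  0.13998852] 58.861826062202454 [ 0.01081421 -0.35243136 -0.24781009] 0.0017769954678885564 26.7
the job is handed in; nothing more can be done
None
```

I handed the job in at about 27 s: the guard hangs free on both prongs, and the receiver is held still and level over the transmitter coil, with a gap I measure at about 10–11 mm. The judge's verdict was not shown.

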